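# Fit the abrasive wheel on the sole finisher

### The arm

A 6-joint arm with a two-finger parallel gripper is mounted at the origin on the work surface. World frame = base frame: x ahead of the robot, y to its left, z up, the work surface at z = 0. Lengths are in m, angles in rad, forces in N, time in s.
With the tool pointing down it reaches from about 0.375 to 0.975 m from the base axis. Payload 3.8 kg.
Tool frame: the origin (TCP) lies at the very end of the fingers, on their centre line; the grasp point (between the pads) lies 19 mm behind it; z points along the fingers, y is the direction in which the jaws open and shut (so a half turn about z gives the same grasp; the last joint's range is limited). The gripper opens to 85 mm and grips with 20 to 120 N. Pads are 22 mm wide; open, the fingers measure 114 mm over their backs; the gripper's body (76 mm by 85 mm) begins 54 mm behind the grasp point. The pads swing forward as they close: fully open they stand 13 mm farther back than shut.
Start: joints at [-1.197, 0.264, 1.604, -0, 1.274, -0.037], TCP at [0.27, -0.619, 0.231] pointing down, gripper open.
Joint ranges: [-2.63, 2.63], [-0.94, 2.18], [0.31, 2.57], [-1.31, 4.45], [0, 2.66], [-2.55, 2.55]. Speed limits (rad/s): [2.57, 2.57, 3.14, 3.14, 3.14, 3.14].

### API

Orientations are given as a rotation vector (axis times angle).
In Python, from workcell import status, read_camera, camera_info, order gives the robot as it stands.
- The arm moves only by the tool move_arm, never from a script. Its argument "deltas" is a list of rows, each a list of 3 entries, a list of its own where there are three numbers: the turn, a rotation vector about the world's x, y, z as a fraction of full scale, then the shift along the world's x, y, z as a fraction of full scale, then the closure, from -1 (fully open) to 1 (shut), so that 0 is half open. A call has 1 to 20 rows; each row is the pose to reach, as a shift and turn from the pose commanded when the call began; what a row does not reach only later rows make up. Full scale, the value 1, is 0.1 m for a shift and pi/2 rad for a turn. A row lasts 1/8 s, in which the tool goes at most 62.5 mm and 10.7 degrees, less where a joint would pass 70% of its speed; a pose out of reach is approached as far as the arm can. A call with a number of a shift or a turn outside -1 to 1 is refused whole. A call with a gripper value outside its range is refused whole. The fingers move at their own pace and stop on an object; "grip_force" is the grip in N (left out, the last holds). Time passes only in rows, so rows that repeat a pose let the fingers close. It gives the time, the measured TCP pose, the force and the opening at its end, in the units of the state.
- status.read_state(): the state, without advancing time (a new reading comes with each control period).
- read_camera(name): name is "scene" or "side" or "wrist"; returns (picture, depth): 480x640x3 uint8, red, green, blue; 480x640 float32, m along the optical axis (not along the pixel's ray), 0 where there is no reading.
- camera_info(name): a dict with "K" (3x3 intrinsics, pixels), "R" (3x3) and "t" (3): a world point X has camera coordinates R X + t. Camera axes: x right, y down, z forward; pixel columns grow to the right and rows downward; lengths in m; the calibration is good to about 2 mm. A picture is of the moment at which its call begins: read the wrist's pose just before it. camera_info takes no time and is no camera call; for the wrist camera it gives the pose at the moment of the call.
- order.finish_job(): hands the job in, once; it reports no verdict.
The state is a dict: "time": time; "q": joint angles; "joint_vel": joint speeds; "joint_torque": joint torques, N m; "tool_pos": TCP position; "tcp_rot": TCP orientation; "wrist_force": force on the tool from outside, world axes, zero at the start; "torque": the same for the moment, N m; "width": opening from 0.0 (shut) to 1.0 (fully open).
Only numpy, scipy, OpenCV 4.12 (cv2) and the standard library are available. Lean on these libraries where they do the work, as an engineer would, in place of code of your own. Each camera call takes 0.05 s, during which the arm holds its last target. There are 200 camera calls.

### The job

Fit the loose abrasive wheel onto the upright spindle of the green finishing machine: set it over the centre pilot, turn it until all three holes line up with the studs, slide it down until it sits flat against the faceplate, and let go. Go gently - never let the wheel drop onto the machine or press it there with more than 50 N - and leave the tin, the shoe last and the hammer where they are.

Things in the scene. Friction and masses are not known exactly. Their poses are not given: they have to be found in the camera images.
- wheel_mid (a point): Loose abrasive wheel, 0.4 to 0.65 kg, lying flat: disc 140 mm across, 12 mm thick, aluminium with red-brown rim; hub 44 mm across up to 32 mm above the underside; on it a black grip bar 44 mm long (along x), 24 wide (along y), its top 64 mm above the underside. Point: on the axis, 32 mm above the underside; z up the axis. Below, a centre socket 27 mm across, 28 deep.
- wheel_hole (a point): Centre of the upper mouth of one of the wheel's three through holes, 12 mm above its underside. The holes are 12 mm across, on a circle of 42 mm radius, at 0 (this one), 120 and 240 degrees from the wheel's x axis.
- spindle_face (a point): Centre of the upper face of the machine's round steel faceplate, 112 mm across, 102 mm above the bench. z is the spindle axis, up; x, y belong to the fixed housing. The wheel is home when its underside lies on this face: its point is then 32 mm above this one. A centre pilot 24 mm thick and 26 mm tall stands here; its top 8 mm taper to 10 mm across.
- stud_ring (a point): Point on the spindle axis at the height of the stud tips, 14 mm above the faceplate. Three brass studs, 9 mm thick, round-tipped, on a circle of 42 mm radius, 120 degrees apart. The spindle was left turned up to 0.4 rad either way, and this turn is NOT in the given pose: at zero turn one stud lies along x. The spindle is braked and does not turn below about 1.2 N m.
- machine: Green finishing machine, fixed, housing 160 mm square and 82 mm tall below the faceplate; origin at the centre of its underside on the bench.
- tin_mid (a point): Closed white and yellow tin standing on the bench, 64 mm across, 85 mm tall; the point is its centre. To be left alone.
- last_mid (a point): Light green plastic shoe last, 240 mm long, 125 mm tall, standing on its sole, toe to its x; the point lies 50 mm above its sole. To be left alone.
- hammer: Hammer lying on the bench, 240 mm long, along its x. To be left alone.
Mind the look-alikes: they are no part of the job. There is more than one size of the machine; the one meant has the size given above.

How it is judged:
By the outcome, as a careful person would: the job done as asked, in the order asked, and still so for the second after the job is handed in, with the robot touching nothing.
It also fails if it takes over 72 s, if anything falls off the work surface, if the arm or the gripper's body presses on something with over 40 N, if the wrist force passes 120 N, or if a joint passes its speed limit or range.

## Working session

There is one attempt and no reset: what is moved stays moved. The work goes in short steps, Python scripts to look and compute and a tool call to move; the robot and the scene stay as the last step left them, time stands still between calls to the robot, and variables do not carry over. Pictures are saved under pics/ and viewed, about 8 in all and at most 12, crops included, and the job is handed in when it is done.

Besides the shell and the picture viewer there is one more tool, called after "Call:" as name(argument=value, ...), one argument or row to a line, values as JSON. move_arm: Moves the arm, as the interface text tells. Its arguments: {"type":"object","properties":{"deltas":{"type":"array","items":{"type":"array"}},"grip_force":{"type":"number"}},"required":["deltas"]}

```bash
mkdir -p pics; ls
cat > h.py <<'E'
import numpy as np, cv2
from workcell import status, read_camera, camera_info, order
def grab(name, fn=None):
    i=camera_info(name); p,d=read_camera(name)
    if fn: cv2.imwrite('pics/'+fn,cv2.cvtColor(p,cv2.COLOR_RGB2BGR))
    return p,d,i
def cloud(d,i):
    K,R,t=[np.array(i[k]) for k in('K','R','t')]
    v,u=np.mgrid[:480,:640]
    c=np.stack([(u-K[0,2])/K[0,0]*d,(v-K[1,2])/K[1,1]*d,d],-1)
    return (c-t)@R
def ray(i,u,v,z):
    K,R,t=[np.array(i[k]) for k in('K','R','t')]
    r=R.T@np.linalg.solve(K,[u,v,1]); o=-R.T@t
    return o+r*(z-o[2])/r[2]
E
python3 - <<'E'
from h import *
s=status.read_state();print(s)
a,_,_=grab('scene');b,_,_=grab('side');np.save('x.npy',0)
cv2.imwrite('pics/both.png',cv2.cvtColor(np.vstack([cv2.resize(x,(800,600))[::1] for x in [a]]),cv2.COLOR_RGB2BGR))
cv2.imwrite('pics/side1.png',cv2.cvtColor(b,cv2.COLOR_RGB2BGR))
E
```

```text
pics
{'time': 0.0, 'q': array([-1.19688763e+00,  2.64787500e-01,  1.60536356e+00,  1.35531516e-05,
        1.27373054e+00, -3.68910025e-02]), 'joint_vel': array([-0.00123571,  0.00065083,  0.00069154, -0.0007116 ,  0.00072441,
        0.00091885]), 'joint_torque': array([-1.14334856e-03, -5.15112519e+01, -3.67316973e+01, -3.78317991e-04,
        1.28123554e-02, -8.26000900e-06]), 'tool_pos': array([ 0.269295  , -0.61815142,  0.22994455]), 'tcp_rot': array([-3.07334484e+00, -6.40288090e-01,  5.82523616e-04]), 'wrist_force': array([ 0.55141696, -0.47634897,  0.42469054]), 'torque': array([-0.00739706, -0.03278088,  0.02068854]), 'width': 0.996448926833807}
```

View pics/both.png

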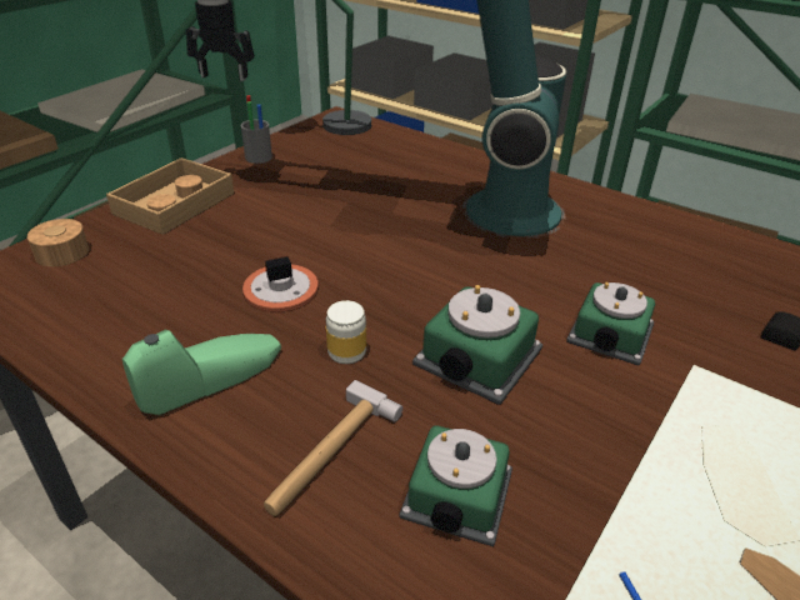

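View pics/side1.png

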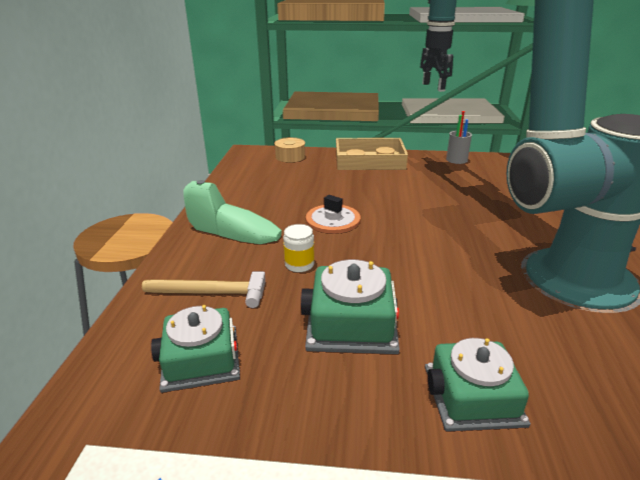

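The wheel is at scene (280,285)/1.25. The three machines are at (484,312), (620,300) and (461,458) in the 800-wide view. I'll measure them from depth.

Run:
```python
from h import *
np.set_printoptions(precision=4,suppress=True)
p,d,i=grab('scene'); P=cloud(d,i)
for n,(u,v) in dict(big=(470,312),small=(606,306),front=(445,462)).items():
    z=P[int(v/1.25),int(u/1.25)]; 
    m=(np.abs(P[...,2]-z[2])<.005)&(np.hypot(P[...,0]-z[0],P[...,1]-z[1])<.13)
    q=P[m]; c,r=cv2.minEnclosingCircle(q[:,:2].astype(np.float32)); print(n,z,c,r,len(q))
    mid=(q[:,:2].max(0)+q[:,:2].min(0))/2;print(mid, np.ptp(q,axis=0))
hsv=cv2.cvtColor(p,cv2.COLOR_RGB2HSV)
print('wheelz',P[int(297/1.25),int(263/1.25)],P[int(265/1.25),int(280/1.25)])
w=P[int(297/1.25),int(263/1.25)]
m=(np.abs(P[...,2]-.012)<.005)&(np.hypot(P[...,0]-w[0],P[...,1]-w[1])<.13)
q=P[m];mid=(q[:,:2].max(0)+q[:,:2].min(0))/2;print(mid,np.ptp(q,axis=0))
m=(P[...,2]>.055)&(P[...,2]<.07)&(np.hypot(P[...,0]-mid[0],P[...,1]-mid[1])<.05)
q=P[m];print(len(q),q.mean(0),cv2.minAreaRect(q[:,:2].astype(np.float32)))
m=(P[...,2]>.02)&(np.hypot(P[...,0]-.5,P[...,1])<.8);
for n,(u,v) in dict(tin=(346,312),last=(240,360),heel=(150,345),toe=(275,345)).items(): print(n,P[int(v/1.25),int(u/1.25)])
```

```text
big [0.4978 0.1783 0.1045] (0.47388002276420593, 0.18812954425811768) 0.057254474610090256 1360
[0.4746 0.1889] [0.1128 0.1111 0.01  ]
small [0.315  0.3289 0.0762] (0.33217495679855347, 0.30753618478775024) 0.10338456928730011 804
[0.3284 0.3105] [0.1857 0.1447 0.0099]
front [0.7431 0.2939 0.0773] (0.723280668258667, 0.3036727011203766) 0.044314444065093994 1805
[0.7225 0.3048] [0.0864 0.0852 0.0098]
wheelz [ 0.5876 -0.1986  0.0128] [ 0.5444 -0.1909  0.0615]
[ 0.5406 -0.2032] [0.1396 0.1419 0.0099]
174 [ 0.5426 -0.1989  0.0621] ((0.5397005677223206, -0.20276027917861938), (0.029888415709137917, 0.04356585815548897), 59.9881591796875)
tin [0.5967 0.0083 0.084 ]
last [ 0.7481 -0.0767  0.0418]
heel [ 0.8562 -0.1265  0.1211]
toe [ 0.6744 -0.0782  0.0203]
```

Call:
move_arm(
  deltas=[
    [[0,0,0],[0.34,0.5,0],-1],
    [[0,0,0],[0.68,1,0],-1],
    [[0,0,0],[0.68,1,0],-1],
  ],
)

```text
time: 0.52
tool_pos: [0.3394, -0.5155, 0.2309]
tcp_rot: [-3.072, -0.647, -0.001]
wrist_force: [-0.4, -1.2, 0.3]
width: 0.999
```

Call:
move_arm(
  deltas=[
    [[0,0,0],[0.34,0.5,0],-1],
    [[0,0,0],[0.68,1,0],-1],
    [[0,0,0],[0.68,1,0],-1],
  ],
)

```text
time: 0.9
tool_pos: [0.407, -0.4166, 0.2311]
tcp_rot: [-3.074, -0.647, -0.0]
wrist_force: [-0.4, -0.5, -0.1]
width: 0.999
```

Call:
move_arm(
  deltas=[
    [[0,0,0],[0.34,0.5,0],-1],
    [[0,0,0],[0.68,1,0],-1],
    [[0,0,0],[0.68,1,0],-1],
  ],
)

```text
time: 1.27
tool_pos: [0.4749, -0.3175, 0.2312]
tcp_rot: [-3.074, -0.647, -0.0]
wrist_force: [-0.5, -0.8, 0.3]
width: 0.999
```

Call:
move_arm(
  deltas=[
    [[0,0,0],[0.34,0.5,0.2],-1],
    [[0,0,0],[0.68,1,0.4],-1],
    [[0,0,0],[0.68,1,0.4],-1],
    [[0,0,0],[0.68,1,0.4],-1],
  ],
)

```text
time: 1.78
tool_pos: [0.541, -0.2206, 0.271]
tcp_rot: [3.075, 0.64, -0.002]
wrist_force: [-0.4, -1.2, 0.5]
width: 1.001
```

Run:
```python
from h import *
np.set_printoptions(precision=4,suppress=True)
s=status.read_state();print(s['time'],s['tool_pos'],s['tcp_rot'])
p,d,i=grab('wrist','w1.png');print(-np.array(i['R']).T@i['t'],i['R'])
```

```text
1.775 [ 0.541  -0.2206  0.271 ] [ 3.0747  0.6399 -0.0018]
[ 0.6111 -0.1907  0.4136] [[ 0.3992 -0.9168 -0.0002]
 [-0.8759 -0.3815  0.2954]
 [-0.2709 -0.1178 -0.9554]]
```

View pics/w1.png

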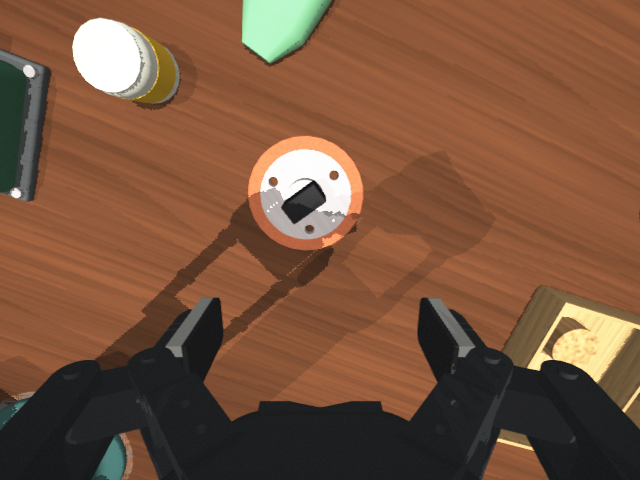

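The wheel is at about (305,193), the bar at (304,201), and the holes at (273,181), (334,175) and (309,229).

```bash
cat >> h.py <<'E'
def holes(p,d,i,c0):
    """c0: rough wheel axis xy; returns centre & angles from dark blobs on the disc top"""
    P=cloud(d,i)
E
python3 - <<'E'
from h import *
np.set_printoptions(precision=4,suppress=True)
p,d,i=grab('wrist'); hsv=cv2.cvtColor(p,cv2.COLOR_RGB2HSV)
# rim: orange, saturated ellipse outer contour -> ray at z=.012
roi=np.zeros((480,640),np.uint8); roi[115:270,225:390]=1
light=((hsv[...,1]<90)&(hsv[...,2]>60)&(roi>0)).astype(np.uint8)
n,l,st,ce=cv2.connectedComponentsWithStats(light); k=1+np.argmax(st[1:,4]); print(st[k],ce[k])
cs,_=cv2.findContours((l==k).astype(np.uint8),0,2); hull=cv2.convexHull(max(cs,key=len))
H=np.array([ray(i,*h[0],.012)[:2] for h in hull],np.float32); print('disc',cv2.minEnclosingCircle(H),cv2.fitEllipse(H))
b=[]
for u,v in [(273,181),(334,175),(309,229)]:
    w=p[v-9:v+10,u-9:u+10].astype(int); m=((w[...,0]-w[...,2])>25)
    n,l,st,ce=cv2.connectedComponentsWithStats(m.astype(np.uint8)); k=l[9,9]
    c=ce[k]+[u-9,v-9] if k else (u,v); X=ray(i,*c,.012);b.append(X);print(c,st[k],X)
b=np.array(b);c=b.mean(0);print(c,np.linalg.norm(b-c,axis=1),np.degrees(np.arctan2(*(b-c)[:,1::-1].T)))
P=cloud(d,i);m=(P[...,2]>.056)&(P[...,2]<.072)&(np.hypot(P[...,0]-c[0],P[...,1]-c[1])<.05)
q=P[m].astype(np.float32);print(len(q),q.mean(0));
dk=(hsv[...,2]<70)&m; q=P[dk];r=cv2.minAreaRect(q[:,:2].astype(np.float32));print(r); bp=cv2.boxPoints(r);print(bp)
E
```

```text
[ 260  149   92   90 5707] [305.85   192.2714]
disc ((0.5396957993507385, -0.20249368250370026), 0.05498968064785004) ((0.5397270917892456, -0.20244921743869781), (0.10913241654634476, 0.10942769795656204), 35.28580856323242)
[273.2742 180.1935] [ 5  4  9  9 62] [ 0.5409 -0.1606  0.012 ]
[333.7273 173.8485] [ 4  4 10  9 66] [ 0.5763 -0.2234  0.012 ]
[309.6829 227.3415] [ 6  5  8  6 41] [ 0.5047 -0.2229  0.012 ]
[ 0.5407 -0.2023  0.012 ] [0.0417 0.0415 0.0414] [  89.6306  -30.6144 -150.1802]
949 [ 0.5403 -0.202   0.0638]
((0.5401667952537537, -0.20225873589515686), (0.02348366193473339, 0.0425214059650898), 59.456939697265625)
[[ 0.5159 -0.2016]
 [ 0.5525 -0.2232]
 [ 0.5644 -0.203 ]
 [ 0.5278 -0.1813]]
```

Run:
```python
from h import *
np.set_printoptions(precision=4,suppress=True)
print(status.read_state()['q'])
for cam,pts in dict(scene=[(382,232),(410,248),(373,252)],side=[(331,270),(371,265),(364,292)]).items():
    p,d,i=grab(cam); hsv=cv2.cvtColor(p,cv2.COLOR_RGB2HSV); b=[]
    for u,v in pts:
        w=hsv[v-6:v+7,u-6:u+7]; m=((w[...,1]>100)&(w[...,0]<35)&(w[...,2]>90)).astype(np.uint8)
        n,l,st,ce=cv2.connectedComponentsWithStats(m)
        if n<2: print('none',u,v); continue
        k=1+np.argmax(st[1:,4]); X=ray(i,*(ce[k]+[u-6,v-6]),.110);b.append(X);print(ce[k]+[u-6,v-6],st[k],X)
    b=np.array(b);c=b.mean(0);print(c,np.linalg.norm(b-c,axis=1),np.degrees(np.arctan2(*(b-c)[:,1::-1].T)))
```

```text
[-0.4299  0.0708  1.7556 -0.001   1.3168  0.7324]
[382.0294 228.5882] [ 0  0 13  9 68] [0.4394 0.1564 0.11  ]
[408.5417 248.75  ] [ 3  4  4  7 24] [0.465  0.2306 0.11  ]
[371.9091 252.0909] [ 3  3  4  7 22] [0.5169 0.1803 0.11  ]
[0.4738 0.1891 0.11  ] [0.0474 0.0424 0.044 ] [-136.4396  101.964   -11.5818]
[329.3235 267.9706] [ 0  0  8 10 34] [0.5141 0.175  0.11  ]
[371.7895 262.2105] [ 0  0 13 10 76] [0.4398 0.1498 0.11  ]
[359.5    288.7692] [ 0  0  4  7 26] [0.4593 0.2308 0.11  ]
[0.4711 0.1852 0.11  ] [0.0442 0.0472 0.0471] [ -13.3465 -131.5064  104.4692]
```

Call:
move_arm(
  deltas=[
    [[0,0,-0.1],[-0.05,0.33,0],-1],
    [[0,0,-0.2],[-0.1,0.66,0],-1],
    [[0,0,-0.3],[-0.17,1,0],-1],
  ],
)

```text
time: 2.35
tool_pos: [0.5238, -0.1192, 0.2707]
tcp_rot: [3.14, -0.107, -0.001]
wrist_force: [0.4, -0.5, 0.7]
width: 0.995
```

Call:
move_arm(
  deltas=[
    [[0,0,-0.1],[-0.05,0.33,0],-1],
    [[0,0,-0.2],[-0.1,0.66,0],-1],
    [[0,0,-0.3],[-0.17,1,0],-1],
  ],
)

```text
time: 2.72
tool_pos: [0.5069, -0.019, 0.2709]
tcp_rot: [3.028, -0.836, -0.001]
wrist_force: [0.5, 0.2, 0.6]
width: 1.0
```

Call:
move_arm(
  deltas=[
    [[0,0,0],[-0.08,0.5,0],-1],
    [[0,0,0],[-0.17,1,0],-1],
    [[0,0,0],[-0.17,1,0],-1],
  ],
)

```text
time: 3.1
tool_pos: [0.4897, 0.0828, 0.2709]
tcp_rot: [-3.032, 0.82, 0.001]
wrist_force: [-0.3, -0.2, -0.2]
width: 0.999
```

Call:
move_arm(
  deltas=[
    [[0,0,0],[-0.08,0.5,-0.1],-1],
    [[0,0,0],[-0.16,1,-0.2],-1],
    [[0,0,0],[-0.16,1,-0.2],-1],
    [[0,0,0],[-0.16,1,-0.2],-1],
    [[0,0,0],[-0.16,1,-0.2],-1],
  ],
)

```text
time: 3.72
tool_pos: [0.4752, 0.1795, 0.2515]
tcp_rot: [3.03, -0.829, 0.001]
wrist_force: [-0.3, 0.4, 0.3]
width: 1.003
```

Run:
```python
from h import *
np.set_printoptions(precision=4,suppress=True)
s=status.read_state();print(s['time'],s['tool_pos'],s['tcp_rot'],s['q'])
p,d,i=grab('wrist','w2.png')
```

```text
3.725 [0.4752 0.1795 0.2515] [ 3.03   -0.8286  0.001 ] [ 0.3125 -0.0681  1.9292 -0.0006  1.2802  2.4174]
```

View pics/w2.png

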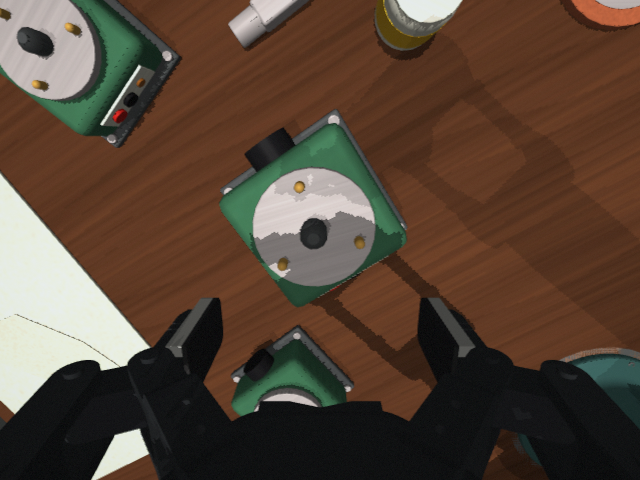

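The faceplate is at (314,228) and the studs are at (300,187), (361,243) and (282,265), with the pilot at (314,233).

Run:
```python
from h import *
np.set_printoptions(precision=4,suppress=True)
for rep in range(2):
    p,d,i=grab('wrist'); hsv=cv2.cvtColor(p,cv2.COLOR_RGB2HSV)
    roi=np.zeros((480,640),np.uint8); roi[150:300,235:395]=1
    m=((hsv[...,1]<60)&(hsv[...,2]>70)&(roi>0)).astype(np.uint8)
    n,l,st,ce=cv2.connectedComponentsWithStats(m);k=1+np.argmax(st[1:,4])
    cs,_=cv2.findContours((l==k).astype(np.uint8),0,2);h=cv2.convexHull(max(cs,key=len))
    H=np.array([ray(i,*q[0],.102)[:2] for q in h],np.float32); print('face',cv2.minEnclosingCircle(H),cv2.fitEllipse(H)[:2])
    b=[]
    for u,v in [(300,187),(361,243),(282,265)]:
        w=hsv[v-11:v+12,u-11:u+12]; m=((w[...,1]>100)&(w[...,0]<30)).astype(np.uint8)
        n,l,st,ce=cv2.connectedComponentsWithStats(m);k=1+np.argmax(st[1:,4]);X=ray(i,*(ce[k]+[u-11,v-11]),.113);b.append(X);print(ce[k]+[u-11,v-11],st[k],X)
    b=np.array(b);c=b.mean(0);print(c,np.linalg.norm(b-c,axis=1),np.degrees(np.arctan2(*(b-c)[:,1::-1].T)))
    # pilot via depth
    P=cloud(d,i); m=(P[...,2]>.118)&(P[...,2]<.14)&(np.hypot(P[...,0]-c[0],P[...,1]-c[1])<.03); q=P[m];print('pilot',len(q),q.mean(0),cv2.minEnclosingCircle(q[:,:2].astype(np.float32)),q[:,2].max())
    m=(np.abs(P[...,2]-.102)<.006)&(np.hypot(P[...,0]-c[0],P[...,1]-c[1])<.06);print('facez',np.median(P[m][:,2]))
```

```text
face ((0.4736855924129486, 0.18763524293899536), 0.056170929223299026) ((0.4735274314880371, 0.187637060880661), (0.1113414466381073, 0.11190199851989746))
[299.1758 186.3187] [ 5  5 11 12 91] [0.5144 0.1772 0.113 ]
[359.3039 241.8529] [  5   4  10  13 102] [0.4459 0.1572 0.113 ]
[282.5361 263.5361] [ 7  4 10 12 97] [0.463  0.2264 0.113 ]
[0.4745 0.1869 0.113 ] [0.0411 0.0412 0.0411] [ -13.691 -133.831  106.165]
pilot 579 [0.4745 0.1873 0.1243] ((0.4731045663356781, 0.1879119873046875), 0.012165505439043045) 0.12982227782684264
facez 0.10213787980078712
face ((0.47356536984443665, 0.18750812113285065), 0.056279171258211136) ((0.4735358953475952, 0.1876935362815857), (0.11123358458280563, 0.11184880882501602))
[299.2556 186.1889] [ 6  5 10 12 90] [0.5144 0.1773 0.113 ]
[359.3824 241.7941] [  5   4  10  13 102] [0.4459 0.1573 0.113 ]
[282.5833 263.5   ] [ 7  4 10 12 96] [0.463  0.2265 0.113 ]
[0.4744 0.187  0.113 ] [0.0412 0.0412 0.0411] [ -13.7137 -133.8351  106.187 ]
pilot 584 [0.4746 0.1874 0.1243] ((0.4733705520629883, 0.18814906477928162), 0.012068917974829674) 0.12985465081582837
facez 0.10214958869304783
```

Call:
move_arm(
  deltas=[
    [[0,0,0],[0.08,-0.48,0],-1],
    [[0,0,0],[0.16,-0.96,0],-1],
    [[0,0,0],[0.16,-0.96,0],-1],
  ],
)

```text
time: 4.25
tool_pos: [0.4911, 0.0821, 0.2515]
tcp_rot: [3.029, -0.833, 0.001]
wrist_force: [-0.1, 0.9, -0.2]
width: 1.003
```

Call:
move_arm(
  deltas=[
    [[0,0,0],[0.08,-0.48,0],-1],
    [[0,0,0],[0.16,-0.96,0],-1],
    [[0,0,0],[0.16,-0.96,0],-1],
  ],
)

```text
time: 4.62
tool_pos: [0.507, -0.0129, 0.2515]
tcp_rot: [3.029, -0.832, 0.001]
wrist_force: [-0.3, -0.2, -0.9]
width: 0.996
```

Call:
move_arm(
  deltas=[
    [[0,0,0],[0.08,-0.48,0],-1],
    [[0,0,0],[0.16,-0.96,0],-1],
    [[0,0,0],[0.16,-0.96,0],-1],
  ],
)

```text
time: 5.0
tool_pos: [0.523, -0.1081, 0.2513]
tcp_rot: [-3.03, 0.83, -0.0]
wrist_force: [-0.3, 0.6, -0.7]
width: 0.998
```

Call:
move_arm(
  deltas=[
    [[0,0,0],[0.08,-0.48,-0.4],-1],
    [[0,0,0],[0.17,-0.94,-0.8],-1],
    [[0,0,0],[0.17,-0.94,-0.8],-1],
    [[0,0,0],[0.17,-0.94,-0.8],-1],
    [[0,0,0],[0.17,-0.94,-0.8],-1],
  ],
)

```text
time: 5.62
tool_pos: [0.5407, -0.1994, 0.173]
tcp_rot: [-3.032, 0.823, -0.004]
wrist_force: [-0.4, 0.5, 0.0]
width: 1.001
```

Run:
```python
from h import *
np.set_printoptions(precision=4,suppress=True)
p,d,i=grab('wrist','w3.png')
for _ in range(3):
    s=status.read_state(); read_camera('wrist'); print(s['tool_pos'],s['tcp_rot'],s['joint_vel'].max())
```

```text
[ 0.5406 -0.1996  0.1731] [-3.0318  0.8228 -0.0045] 0.0014723589441073273
[ 0.5405 -0.1998  0.173 ] [ 3.0318 -0.8229  0.0043] 0.0025612842906799914
[ 0.5404 -0.2     0.1728] [ 3.0317 -0.8233  0.0039] 0.0041716129268878355
```

View pics/w3.png

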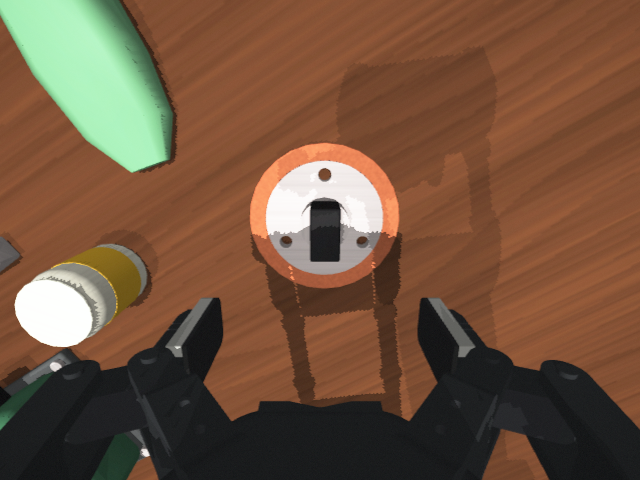

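The gripper is aligned: the bar is at (325,230), the holes at (325,174), (286,240) and (362,240), and the jaw mid-column is 320. I'll descend.

Call:
move_arm(
  deltas=[
    [[0,0,0],[0,-0.01,-0.5],-1],
    [[0,0,0],[0,-0.01,-1],-1],
    [[0,0,0],[0,-0.01,-1],-1],
    [[0,0,0],[0,-0.01,-1],-1],
    [[0,0,0],[0,-0.01,-1],-1],
    [[0,0,0],[0,-0.01,-1],-1],
  ],
)

```text
time: 6.58
tool_pos: [0.5411, -0.2025, 0.0736]
tcp_rot: [3.031, -0.825, 0.006]
wrist_force: [-0.1, -0.5, -1.4]
width: 0.997
```

Run:
```python
from h import *
for _ in range(3):
    s=status.read_state(); read_camera('wrist'); print(s['tool_pos'],s['tcp_rot'],s['joint_vel'].max())
```

```text
[ 0.54114351 -0.20248982  0.07357309] [ 3.03072246 -0.82521209  0.00611047] 0.008558632377967916
[ 0.540731   -0.20236815  0.07311123] [ 3.03082404 -0.82535088  0.00474722] 0.008991036696056054
[ 0.5404211  -0.20221619  0.07268638] [ 3.03092912 -0.82530168  0.00365495] 0.009599113373217632
```

Call:
move_arm(
  deltas=[
    [[0,0,0],[0,0,-0.18],-1],
    [[0,0,0],[0,0,-0.35],-1],
    [[0,0,0],[0,0,-0.35],-1],
    [[0,0,0],[0,0,-0.35],-1],
    [[0,0,0],[0,0,-0.35],1],
    [[0,0,0],[0,0,-0.35],1],
    [[0,0,0],[0,0,-0.35],1],
    [[0,0,0],[0,0,-0.35],1],
    [[0,0,0],[0,0,-0.35],1],
    [[0,0,0],[0,0,-0.35],1],
    [[0,0,0],[0,0,-0.35],1],
    [[0,0,0],[0,0,-0.35],1],
  ],
  grip_force=70,
)

```text
time: 8.22
tool_pos: [0.54, -0.2021, 0.0369]
tcp_rot: [3.031, -0.825, 0.002]
wrist_force: [-0.6, -1.0, 6.1]
width: 0.269
```

Call:
move_arm(
  deltas=[
    [[0,0,0],[0,0,0.1],1],
    [[0,0,0],[0,0,0.3],1],
    [[0,0,0],[0,0,0.65],1],
    [[0,0,0],[0,0,1],1],
    [[0,0,0],[0,0,1],1],
  ],
)

```text
time: 8.85
tool_pos: [0.5424, -0.203, 0.1406]
tcp_rot: [3.03, -0.825, 0.013]
wrist_force: [1.1, -0.2, -2.9]
width: 0.269
```

Call:
move_arm(
  deltas=[
    [[0,0,0],[0,0.1,0.35],1],
    [[0,0,0],[-0.08,0.4,0.7],1],
    [[0,0,0],[-0.13,0.7,0.8],1],
    [[0,0,0],[-0.17,0.98,0.8],1],
  ],
)

```text
time: 9.35
tool_pos: [0.5221, -0.1029, 0.216]
tcp_rot: [-3.031, 0.826, -0.0]
wrist_force: [-0.2, 0.3, -5.0]
width: 0.262
```

Call:
move_arm(
  deltas=[
    [[0,0,0],[-0.05,0.3,0],1],
    [[0,0,0],[-0.1,0.65,0],1],
    [[0,0,0],[-0.17,0.98,0],1],
  ],
)

```text
time: 9.72
tool_pos: [0.5041, -0.0046, 0.2142]
tcp_rot: [3.031, -0.825, -0.005]
wrist_force: [-0.5, 0.7, -4.1]
width: 0.265
```

Call:
move_arm(
  deltas=[
    [[0,0,0.06],[-0.05,0.3,0],1],
    [[0,0,0.12],[-0.1,0.65,0],1],
    [[0,0,0.18],[-0.16,0.97,0],1],
  ],
)

```text
time: 10.1
tool_pos: [0.488, 0.0922, 0.2142]
tcp_rot: [3.117, -0.385, -0.005]
wrist_force: [0.5, 0.2, -4.5]
width: 0.269
```

Call:
move_arm(
  deltas=[
    [[0,0,0],[-0.05,0.3,0],1],
    [[0,0,0],[-0.1,0.65,0],1],
    [[0,0,0],[-0.16,0.97,0],1],
    [[0,0,0],[-0.16,0.97,0],1],
    [[0,0,0],[-0.16,0.97,0],1],
    [[0,0,0],[-0.16,0.97,0],1],
    [[0,0,0],[-0.16,0.97,0],1],
    [[0,0,0],[-0.16,0.97,0],1],
  ],
)

```text
time: 11.1
tool_pos: [0.4737, 0.1876, 0.2163]
tcp_rot: [3.117, -0.391, 0.0]
wrist_force: [0.5, 0.6, -3.5]
width: 0.268
```

Run:
```python
from h import *
np.set_printoptions(precision=4,suppress=True)
s=status.read_state();print(s['time'],s['tool_pos'],s['tcp_rot'],s['wrist_force'],s['torque'],s['q'])
p,d,i=grab('wrist','w4.png')
```

```text
11.1 [0.4737 0.1876 0.2163] [ 3.1171 -0.3915  0.0001] [ 0.4595  0.5673 -3.5485] [ 0.0664 -0.0079 -0.0127] [ 0.3283 -0.0411  1.9693 -0.      1.2134  2.149 ]
```

View pics/w4.png

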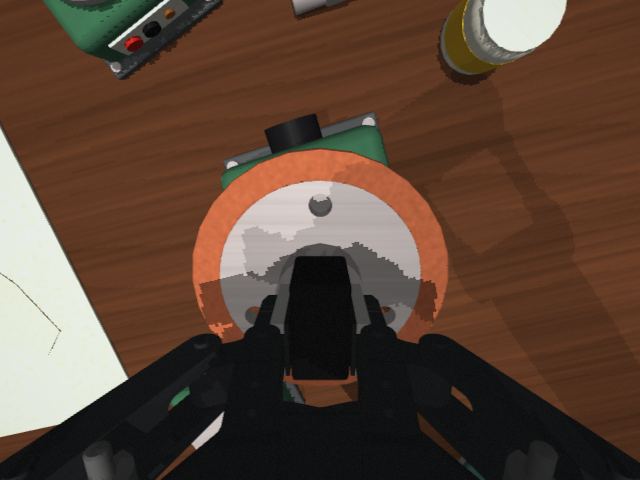

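```bash
cat > wheel.py <<'E'
from h import *
np.set_printoptions(precision=4,suppress=True)
s=status.read_state(); zt=s['tool_pos'][2]-.037+.012; print(s['tool_pos'],np.degrees(2*np.arctan2(s['tcp_rot'][1],s['tcp_rot'][0])))
p,d,i=grab('wrist'); hsv=cv2.cvtColor(p,cv2.COLOR_RGB2HSV)
P=cloud(d,i); m=(np.hypot(P[...,0]-s['tool_pos'][0],P[...,1]-s['tool_pos'][1])<.08)&(np.abs(P[...,2]-zt)<.01)
zm=np.median(P[m][:,2]);print('z top',zt,zm)
A=np.c_[P[m][:,:2]-s['tool_pos'][:2],np.ones(m.sum())];print('tilt',np.linalg.lstsq(A,P[m][:,2],rcond=None)[0])
w=(m&(hsv[...,1]>130)&(hsv[...,0]<15)&(hsv[...,2]>50)).astype(np.uint8)
cs,_=cv2.findContours(w,0,1); c=np.vstack(cs)[:,0]; c=c[c[:,1]<300]
H=np.array([ray(i,*q,zt)[:2] for q in c])
from scipy.optimize import least_squares as LS
x0=s['tool_pos'][:2]; r0=np.hypot(*(H-x0).T); H=H[(r0>.062)]
f=LS(lambda x:np.hypot(*(H-x[:2]).T)-x[2],[*x0,.07],loss='soft_l1',f_scale=.001);print('rim',f.x,len(H),np.abs(f.fun).mean())
g=cv2.cvtColor(p,cv2.COLOR_RGB2GRAY)
u,v=320,206; sub=g[v-20:v+21,u-22:u+23]; n,l,st,ce=cv2.connectedComponentsWithStats((sub<125).astype(np.uint8)); k=l[20,22]
if k: X=ray(i,*(ce[k]+[u-22,v-20]),zt); dX=X[:2]-f.x[:2]; print('hole',ce[k],st[k],X,np.hypot(*dX),np.degrees(np.arctan2(dX[1],dX[0])))
E
python3 wheel.py
```

```text
[0.4737 0.1877 0.2164] 345.6929306542009
z top 0.19136574685888658 0.1915126631439875
tilt [-0.0002  0.0012  0.1915]
rim [0.4748 0.1878 0.0687] 415 0.00017306147226365127
hole [22.1455 21.0836] [ 11  11  23  20 323] [0.5136 0.1776 0.1914] 0.040095831831475914 -14.81046536783141
```

Call:
move_arm(
  deltas=[
    [[0,0,0.006],[0,0,-0.2],1],
    [[0,0,0.006],[0,0,-0.42],1],
    [[0,0,0.006],[0,0,-0.46],1],
    [[0,0,0.006],[0,0,-0.46],1],
    [[0,0,0.006],[0,0,-0.46],1],
    [[0,0,0.006],[0,0,-0.46],1],
    [[0,0,0.006],[0,0,-0.46],1],
    [[0,0,0.006],[0,0,-0.46],1],
  ],
)

```text
time: 12.2
tool_pos: [0.4736, 0.1882, 0.1705]
tcp_rot: [-3.119, 0.375, -0.0]
wrist_force: [0.1, -0.4, -4.1]
width: 0.27
```

Run:
```python
from h import *
p,d,i=grab('wrist','w5.png');s=status.read_state();print(s['tool_pos'],2*np.degrees(np.arctan2(s['tcp_rot'][1],s['tcp_rot'][0])),s['wrist_force'])
a,_,_=grab('side')
cv2.imwrite('pics/c5.png',cv2.resize(cv2.cvtColor(a[200:380,250:450],cv2.COLOR_RGB2BGR),None,fx=3,fy=3))
```

```text
[0.47357874 0.18819032 0.17040883] 346.27990636767464 [-0.04426147  0.38179857 -4.43100964]
```

View pics/c5.png

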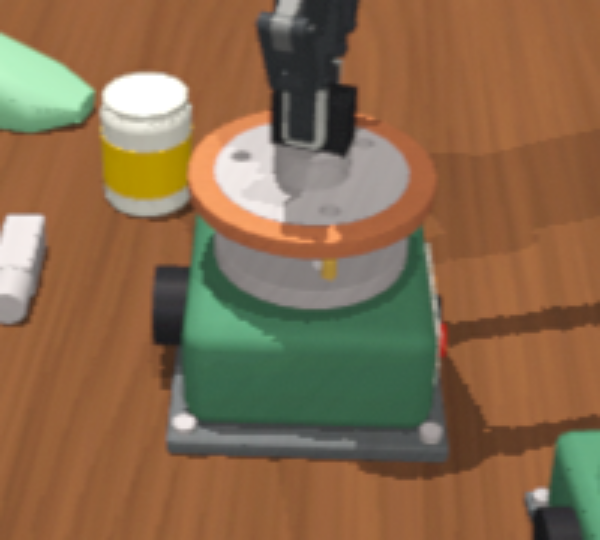

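The wheel is level above the pilot. The near hole at (330,210) is in line with the stud at (330,268). I'll go down slowly.

Call:
move_arm(
  deltas=[
    [[0,0,0],[0,-0.005,-0.03],1],
    [[0,0,0],[0,-0.005,-0.06],1],
    [[0,0,0],[0,-0.005,-0.09],1],
    [[0,0,0],[0,-0.005,-0.11],1],
    [[0,0,0],[0,-0.005,-0.11],1],
    [[0,0,0],[0,-0.005,-0.11],1],
  ],
)

```text
time: 13.05
tool_pos: [0.4736, 0.1877, 0.1594]
tcp_rot: [-3.119, 0.375, -0.0]
wrist_force: [0.3, -0.6, -4.3]
width: 0.265
```

Call:
move_arm(
  deltas=[
    [[0,0,0],[0,0,-0.01],1],
    [[0,0,0],[0,0,-0.02],1],
    [[0,0,0],[0,0,-0.03],1],
    [[0,0,0],[0,0,-0.03],1],
  ],
)

```text
time: 13.55
tool_pos: [0.4734, 0.1876, 0.1561]
tcp_rot: [3.119, -0.375, -0.0]
wrist_force: [-0.1, -0.6, -5.9]
width: 0.265
```

Call:
move_arm(
  deltas=[
    [[0,0,0],[0,0,-0.01],1],
    [[0,0,0],[0,0,-0.02],1],
    [[0,0,0],[0,0,-0.03],1],
    [[0,0,0],[0,0,-0.03],1],
  ],
)

```text
time: 14.05
tool_pos: [0.4734, 0.1876, 0.1531]
tcp_rot: [3.119, -0.375, -0.0]
wrist_force: [0.1, 0.2, -4.3]
width: 0.268
```

Call:
move_arm(
  deltas=[
    [[0,0,0],[0,0,-0.01],1],
    [[0,0,0],[0,0,-0.02],1],
    [[0,0,0],[0,0,-0.02],1],
  ],
)

```text
time: 14.42
tool_pos: [0.4735, 0.1876, 0.1512]
tcp_rot: [3.119, -0.375, -0.0]
wrist_force: [0.0, 0.1, -3.4]
width: 0.264
```

Call:
move_arm(
  deltas=[
    [[0,0,0],[0,0,-0.01],1],
    [[0,0,0],[0,0,-0.02],1],
    [[0,0,0],[0,0,-0.03],1],
    [[0,0,0],[0,0,-0.03],1],
  ],
)

```text
time: 14.92
tool_pos: [0.4735, 0.1876, 0.1481]
tcp_rot: [3.119, -0.375, -0.0]
wrist_force: [-0.1, 0.1, -4.5]
width: 0.266
```

Call:
move_arm(
  deltas=[
    [[0,0,0],[0,0,-0.01],1],
    [[0,0,0],[0,0,-0.02],1],
    [[0,0,0],[0,0,-0.03],1],
    [[0,0,0],[0,0,-0.04],1],
    [[0,0,0],[0,0,-0.04],1],
  ],
)

```text
time: 15.55
tool_pos: [0.4735, 0.1876, 0.1441]
tcp_rot: [3.119, -0.375, -0.0]
wrist_force: [-0.4, -0.3, -4.2]
width: 0.268
```

Call:
move_arm(
  deltas=[
    [[0,0,0],[0,0,-0.01],1],
    [[0,0,0],[0,0,-0.02],1],
    [[0,0,0],[0,0,-0.02],1],
  ],
)

```text
time: 15.92
tool_pos: [0.4734, 0.1876, 0.1421]
tcp_rot: [3.119, -0.375, -0.0]
wrist_force: [0.5, 0.3, -4.0]
width: 0.271
```

Creep in 1 mm steps.

Call:
move_arm(
  deltas=[
    [[0,0,0],[0,0,-0.005],1],
    [[0,0,0],[0,0,-0.01],1],
    [[0,0,0],[0,0,-0.015],1],
    [[0,0,0],[0,0,-0.015],1],
  ],
)

```text
time: 16.42
tool_pos: [0.4735, 0.1877, 0.1407]
tcp_rot: [3.119, -0.375, -0.0]
wrist_force: [0.0, 0.9, -3.4]
width: 0.27
```

Call:
move_arm(
  deltas=[
    [[0,0,0],[0,0,-0.005],1],
    [[0,0,0],[0,0,-0.01],1],
    [[0,0,0],[0,0,-0.01],1],
  ],
)

```text
time: 16.8
tool_pos: [0.4735, 0.1876, 0.1397]
tcp_rot: [3.119, -0.375, -0.0]
wrist_force: [0.3, 0.4, -4.4]
width: 0.266
```

Call:
move_arm(
  deltas=[
    [[0,0,0],[0,0,-0.004],1],
    [[0,0,0],[0,0,-0.004],1],
    [[0,0,0],[0,0,-0.004],1],
  ],
)

```text
time: 17.18
tool_pos: [0.4735, 0.1877, 0.1394]
tcp_rot: [-3.119, 0.375, 0.0]
wrist_force: [-0.2, -0.5, -4.0]
width: 0.267
```

Call:
move_arm(
  deltas=[
    [[0,0,0],[0,0,-0.004],1],
    [[0,0,0],[0,0,-0.004],1],
    [[0,0,0],[0,0,-0.004],1],
  ],
)

```text
time: 17.55
tool_pos: [0.4735, 0.1876, 0.139]
tcp_rot: [3.119, -0.375, -0.0]
wrist_force: [-0.3, -0.4, -4.3]
width: 0.268
```

Call:
move_arm(
  deltas=[
    [[0,0,0],[0,0,-0.004],1],
    [[0,0,0],[0,0,-0.004],1],
    [[0,0,0],[0,0,-0.004],1],
  ],
)

```text
time: 17.92
tool_pos: [0.4735, 0.1877, 0.1389]
tcp_rot: [-3.119, 0.375, -0.0]
wrist_force: [-2.4, -1.1, 0.3]
width: 0.27
```

Call:
move_arm(
  deltas=[
    [[0,0,0],[0,0,-0.003],1],
    [[0,0,0],[0,0,-0.003],1],
    [[0,0,0],[0,0,-0.003],1],
  ],
)

```text
time: 18.3
tool_pos: [0.4736, 0.1877, 0.1389]
tcp_rot: [-3.119, 0.375, -0.0]
wrist_force: [-4.4, -1.1, 4.3]
width: 0.271
```

The wheel touched down at the expected height with about 8 N of pressing force. I'll release it.

Call:
move_arm(
  deltas=[
    [[0,0,0],[0,0,0],0.2],
    [[0,0,0],[0,0,0],0],
    [[0,0,0],[0,0,0],-0.5],
    [[0,0,0],[0,0,0],-1],
    [[0,0,0],[0,0,0],-1],
    [[0,0,0],[0,0,0],-1],
    [[0,0,0],[0,0,0],-1],
    [[0,0,0],[0,0,0],-1],
    [[0,0,0],[0,0,0],-1],
    [[0,0,0],[0,0,0],-1],
  ],
)

```text
time: 19.55
tool_pos: [0.4735, 0.1877, 0.1383]
tcp_rot: [3.119, -0.375, 0.0]
wrist_force: [-0.0, 0.2, 0.4]
width: 0.998
```

Call:
move_arm(
  deltas=[
    [[0,0,0],[0,0,0.1],-1],
    [[0,0,0],[0,0,0.4],-1],
    [[0,0,0],[0,0,0.8],-1],
    [[0,0,0],[0,0,1],-1],
    [[0,0,0],[0,0,1],-1],
    [[0,0,0],[0,0,1],-1],
  ],
)

```text
time: 20.3
tool_pos: [0.473, 0.1875, 0.2376]
tcp_rot: [3.119, -0.375, -0.001]
wrist_force: [-0.8, -0.7, -0.1]
width: 1.001
```

Run:
```python
from h import *
np.set_printoptions(precision=4,suppress=True)
s=status.read_state();print(s['time'],s['tool_pos'],s['width'],s['wrist_force'])
p,d,i=grab('wrist');P=cloud(d,i);r=np.hypot(P[...,0]-.4736,P[...,1]-.1876);m=(r<.066)&(r>.03)&(np.abs(P[...,2]-.114)<.02)&(np.arange(480)[:,None]<300)
A=np.c_[P[m][:,:2]-[.4736,.1876],np.ones(m.sum())];print('top z,tilt',np.linalg.lstsq(A,P[m][:,2],rcond=None)[0],np.median(P[m][:,2]))
a,_,_=grab('side')
j=np.hstack([cv2.resize(p[100:400,120:520],(440,330)),cv2.resize(a[200:380,250:450],(360,330))])
cv2.imwrite('pics/f.png',cv2.cvtColor(j,cv2.COLOR_RGB2BGR))
```

```text
20.3 [0.473  0.1875 0.2376] 1.0011263392069225 [-0.7731 -0.7136 -0.1069]
top z,tilt [-0.0008  0.001   0.114 ] 0.11411141087459087
```

View pics/f.png

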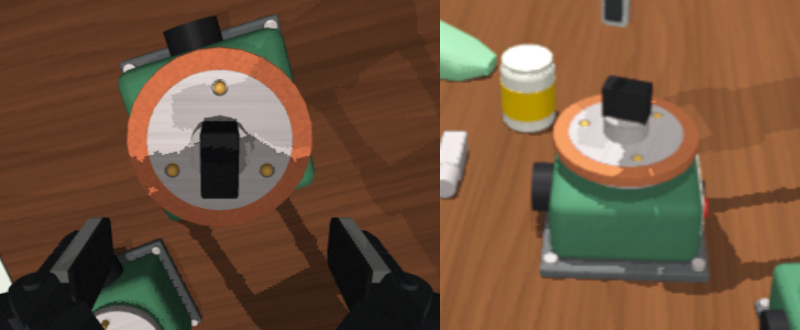

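The wheel sits flat, with its top at z 0.114 and no tilt. Brass studs show in all three holes, at (220,87), (172,170) and (267,170), and the gripper is clear.

```bash
python3 -c "
from workcell import order; print(order.finish_job())"
```

```text
the job is handed in; nothing more can be done
None
```

The wheel is on the spindle of the 112 mm machine. I gripped it by its bar, turned it about 17° to match the studs, lowered it in small steps, let go, and then raised the open gripper about 100 mm clear.

**Seating:** the wheel touched down at the expected height (TCP 0.139 m) with about 8 N of pressing force. After release, depth showed the disc top at 0.114 m, which is home, with tilt about 0.1%. Brass studs were visible in all three holes.

**Other items:** nothing came near the tin, shoe last or hammer on the way. I did not re-measure their positions at the end.

**Time:** the job took about 20 s of robot time, and no check failed. One mid-task check disagreed slightly. With the wheel held above the machine, fitting its rim and fitting its front hole gave centres about 2 mm apart. I went by the measured TCP, which lay between them, and the wheel slid on without side force.

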